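Close a split clamp on its dowels over two fixture posts

ROBOT

A 6-joint arm with a two-finger parallel gripper is mounted at the origin on the work surface. World frame = base frame: x ahead of the robot, y to its left, z up, the work surface at z = 0. Lengths are in mm, angles in rad, forces in N, time in s.
With the tool pointing down it reaches from about 325 to 1000 mm from the base axis. Payload 5.1 kg.
Tool frame: the origin (TCP) lies on the centre line of the jaws, within the pads' length; the fingertips stand 8 mm ahead of it and the grasp point (between the pads) lies 11 mm behind it; x points along the fingers, z is the direction in which the jaws open and shut, and the axes are right-handed (so a half turn about x gives the same grasp; the last joint's range is limited). The gripper opens to 85 mm and grips with 20 to 120 N. Pads are 22 mm wide; open, the fingers measure 114 mm over their backs; the gripper's body (76 mm by 85 mm) begins 54 mm behind the grasp point. The pads swing forward as they close: fully open they stand 13 mm farther back than shut.
Start: joints at [1.238, 0.124, 1.65, -0, 1.367, -0.083], TCP at [160.709, 629.808, 239.322] pointing down, gripper open.
Joint ranges: [-2.61, 2.61], [-1.02, 2.33], [0.03, 2.71], [-1.35, 4.49], [0.32, 2.68], [-2.91, 2.91]. Speed limits (rad/s): [2.57, 2.57, 3.14, 3.14, 3.14, 3.14].

INTERFACE

Orientations are given as a unit quaternion [x, y, z, w].
In Python, from plant import env gives the robot as it stands. The module is installed in compiled form; this text tells all that it offers.
- The arm moves only by the tool drive_tool, never from a script. Its argument "commands" is text: rows parted by semicolons, each of 7 numbers parted by spaces: the shift along the tool's x, y, z in m, then the turn, a rotation vector about the tool's x, y, z in units of 6 degrees (1.0 is 6 degrees), then the closure in counts, from 0 (fully open) to 255 (shut). In form: x y z ax ay az gripper; .... A call has 1 to 20 rows; each row is the pose to reach, as a shift and turn from the pose measured when the call began, along the tool's axes at that moment; what a row does not reach only later rows make up. A row lasts 1/8 s, in which the tool goes at most 62.5 mm and 10.7 degrees, less where a joint would pass 70% of its speed; a pose out of reach is approached as far as the arm can. A call with a gripper value outside its range is refused whole. The fingers move at their own pace and stop on an object; "newtons" is the grip in N (left out, the last holds). Time passes only in rows, so rows that repeat a pose let the fingers close. It gives the time, the measured TCP pose, the force and the opening at its end, in the units of the state.
- env.observe(): the state, without advancing time (a new reading comes with each control period).
- env.camera(name): name is "scene" or "top"; returns a dict with "img" (480x640x3 uint8, red, green, blue), "camera_matrix" (3x3 intrinsics, pixels), "dist" ([k1, k2, p1, p2, k3] as OpenCV has them; the pictures are not rectified), "eye" and "orientation" of the camera in the world. Camera axes: x right, y down, z forward; pixel columns grow to the right and rows downward; lengths in mm; the calibration is good to about 2 mm. A picture is of the moment at which its call begins. There is no depth.
- env.sign_off(): hands the job in, once; it reports no verdict.
The state is a dict: "clock": time; "joint_positions": joint angles; "dq": joint speeds; "effort": joint torques, N m; "position": TCP position; "eef_rot": TCP orientation; "ft_force": force on the tool from outside, world axes, zero at the start; "wrist_torque": the same for the moment, N m; "opening": finger opening in mm.
Only numpy, scipy, OpenCV 4.12 (cv2) and the standard library are available. Lean on these libraries where they do the work, as an engineer would, in place of code of your own. Each camera call takes 0.05 s, during which the arm holds its last target.

TASK

Lay the long clamp bar across the two black posts of the fixture, down in both saddles, about centred and dowels up, then fit the shorter clamp cap over the dowels. Press the cap down against the spring plunger until the gap is fully closed, and finish while still holding it pressed shut, without letting go. Leave the blade, spare post, tray and wrench where they are.

Things in the scene. Friction and masses are not known exactly. Their poses are not given: they have to be found in the camera images.
- seat (a point): Midway between the fixed fixture's two saddles, at saddle-floor level, 60 mm above the work surface. Plate 220 x 120 x 16 mm with two black posts (42 mm diameter) 60 mm either side of this point along its x axis. Each has a dark U saddle: 24 mm long in x, open-ended, slot 46 mm wide in y between cheeks 8 mm thick rising 10 mm above its floor. z up.
- bar_center (a point): Centre of the loose clamp bar's body, 12.5 mm above its underside. Aluminium, 170 (x) x 40 (y) x 25 (z) mm, 0.46 kg; z up, flat, ends alike. On top at x = -45 and +45 mm, y = 0 stand steel dowels, 10 mm diameter, 20 mm tall, upper 8 mm tapered to 5 mm diameter. Brass spring plunger, 14 mm diameter, stands 5 mm proud mid-top.
- cap_center (a point): Centre (half-way up) of the loose clamp cap: aluminium block 120 (x) x 40 (y) x 30 (z) mm, 0.36 kg, flat, z up, with vertical through holes, 12 mm diameter, chamfered, at x = -45 and +45 mm, y = 0. Either end fits either dowel. Closed, its centre is 27.5 mm above the bar's centre; on the unpressed plunger 32.5 mm.
- plunger (a joint): How far the bar's spring plunger is pressed in (m): 0 is 5 mm proud, 0.005 is flush with the bar's top (cap closed). It pushes up with 6 N at 0 and 9 N at 0.005, more than the cap's weight, so the cap rises unless pressed; a push of about 7 N closes it.
- blade: Bystander, loose: metal turbine blade standing on a foot 50 x 45 x 18 mm, about 115 mm tall; origin under its foot. Leave it alone.
- post: Bystander, loose: spare black round post, 48 mm diameter, 36 mm tall, standing; origin at the centre of its underside. Leave it alone.
- tray: Bystander, loose: empty grey open tray 90 x 130 x 30 mm; origin at the centre of its underside. Leave it alone.
- wrench: Bystander, loose: steel wrench lying flat on the work surface; origin at its middle. Leave it alone.
Not all that is in view belongs to the job. Leave any brown look-alike of the part that bears bar_center alone. Leave any purple look-alike of the part that bears cap_center alone.

How it is judged:
By the outcome, as a careful person would: the job done as asked, in the order asked, and still so for the second after the job is handed in, while the arm keeps its last pose, push and grip.
It also fails if it takes over 61 s, if anything falls off the work surface, if the arm or the gripper's body presses on something with over 40 N, if the wrist force passes 120 N, or if a joint passes its speed limit or range.

## Working session

There is one attempt and no reset: what is moved stays moved. The work goes in short steps, Python scripts to look and compute and a tool call to move; the robot and the scene stay as the last step left them, time stands still between calls to the robot, and variables do not carry over. Pictures are saved under pics/ and viewed, and the job is handed in when it is done.

Besides the shell and the picture viewer there is one more tool, called as a command line: name --argument value ..., lists and objects as JSON in quotes. drive_tool: Moves the arm, as the interface text tells. Its arguments: {"type":"object","properties":{"commands":{"type":"string"},"newtons":{"type":"number"}},"required":["commands"]}

```bash
mkdir -p pics; ls
python3 - <<'E'
from plant import env
import cv2
print(env.observe())
for n in("scene","top"):
    c=env.camera(n); cv2.imwrite(f"pics/{n}0.png",c["img"][:,:,::-1])
    print(n,c["camera_matrix"],c["dist"],c["eye"],c["orientation"])
E
```

```text
pics
{'clock': 0.0, 'joint_positions': array([ 1.23838344e+00,  1.24494892e-01,  1.65169659e+00, -8.21713975e-06,
        1.36752724e+00, -8.25970021e-02]), 'dq': array([ 0.00073608,  0.00065513,  0.00033085, -0.00138052,  0.00028822,
        0.00107055]), 'effort': array([-1.99962865e-04, -4.23624766e+01, -3.65444005e+01, -9.25452628e-05,
        7.13495887e-03,  1.21906602e-06]), 'position': array([160.52469551, 629.23525841, 238.04627883]), 'eef_rot': array([-0.43422609,  0.55902365,  0.4334001 ,  0.55776753]), 'ft_force': array([0.53506685, 0.3436329 , 0.78247142]), 'wrist_torque': array([ 0.00893208, -0.00366313,  0.08244437]), 'opening': 85.44016987987108}
scene [[512.3206014    0.         324.05735783]
 [  0.         512.3206014  231.14910436]
 [  0.           0.           1.        ]] [-0.12208086  0.          0.          0.          0.        ] [1326.64016224 -705.05352039  663.91401495] [ 0.79697023  0.33718204 -0.20316037 -0.45811853]
top [[536.49453141   0.         318.58392289]
 [  0.         536.49453141 242.51784136]
 [  0.           0.           1.        ]] [-0.03487153  0.          0.          0.          0.        ] [ 365.08956988  -37.74776899 1535.90940059] [ 0.70572936 -0.703669    0.05642088 -0.06010568]
```

View pics/scene0.png

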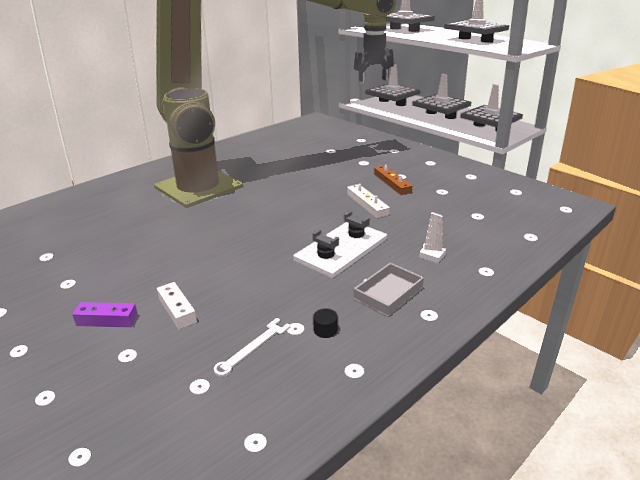

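View pics/top0.png

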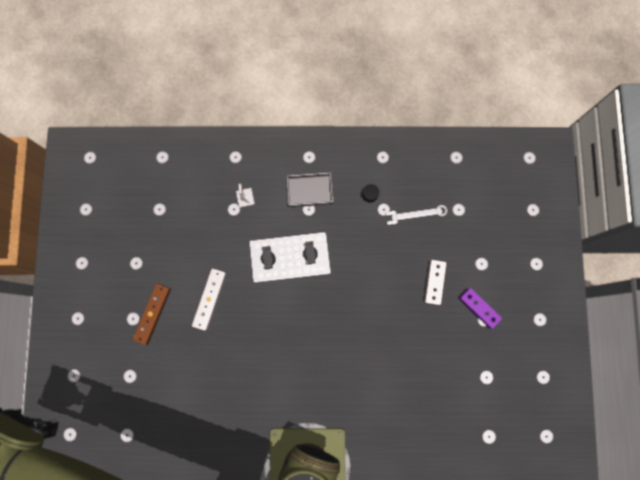

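Scene view: bar at (368,200), cap at (177,304), fixture at (340,243); look-alikes brown (393,180) and purple (105,314). Top view: bar (208,299), cap (436,282), fixture (290,257).

```bash
cat > h.py <<'E'
import numpy as np, cv2
from scipy.spatial.transform import Rotation as R
def proj(c,P):
    r=R.from_quat(c["orientation"]).inv(); rv=r.as_rotvec(); t=-r.apply(c["eye"])
    return cv2.projectPoints(np.atleast_2d(P).astype(float),rv,t,c["camera_matrix"],np.array(c["dist"]))[0][:,0]
def plane(c,uv,z):
    uv=np.atleast_2d(uv).astype(float)
    n=cv2.undistortPoints(uv[:,None],c["camera_matrix"],np.array(c["dist"]))[:,0]
    d=R.from_quat(c["orientation"]).apply(np.c_[n,np.ones(len(n))])
    e=np.array(c["eye"]); return e+d*((z-e[2])/d[:,2])[:,None]
def blob(c,mask,z):
    "min-area rect of a white blob's contour cast onto plane z: centre, size, long-axis angle"
    cs,_=cv2.findContours(mask,cv2.RETR_EXTERNAL,cv2.CHAIN_APPROX_NONE)
    out=[]
    for k in cs:
        if cv2.contourArea(k)<300: continue
        p=plane(c,k[:,0],z)[:,:2]
        (x,y),(w,h),a=cv2.minAreaRect(p.astype(np.float32))
        if w<h: w,h,a=h,w,a+90
        out.append((k[:,0].mean(0).round(),x,y,w,h,a))
    return out
E
python3 - <<'E'
from plant import env
from h import *
c=env.camera("top"); im=c["img"]
for n,(x,y,w,h) in dict(bar=(180,260,60,80),cap=(410,250,50,65),fix=(240,225,100,65)).items():
    cv2.imwrite(f"pics/{n}z.png",cv2.resize(im[y:y+h,x:x+w,::-1],None,fx=8,fy=8,interpolation=cv2.INTER_CUBIC)[:600,:800])
hsv=cv2.cvtColor(im,cv2.COLOR_RGB2HSV)
m=((hsv[:,:,2]>140)&(hsv[:,:,1]<50)).astype(np.uint8)*255
m=cv2.morphologyEx(m,cv2.MORPH_CLOSE,np.ones((5,5)))
m[:225]=0;m[345:]=0;m[:,:160]=0;m[:,455:]=0
for z in(16,25,30): print(z,*blob(c,m,z),sep="\n")
s=env.camera("scene"); im=s["img"]
for n,(x,y,w,h) in dict(bar=(335,175,65,50),cap=(145,275,60,60),fix=(285,205,110,75)).items():
    cv2.imwrite(f"pics/{n}s.png",cv2.resize(im[y:y+h,x:x+w,::-1],None,fx=7,fy=7,interpolation=cv2.INTER_CUBIC))
E
python3 - <<'E'
import cv2,numpy as np
def sheet(ns,o):
    ims=[cv2.imread(f"pics/{n}.png") for n in ns]
    ims=[cv2.resize(i,(int(i.shape[1]*300/i.shape[0]),300)) for i in ims]
    a=np.hstack(ims[:3]);print(a.shape); cv2.imwrite(o,cv2.resize(a,None,fx=min(1,800/a.shape[1]),fy=min(1,800/a.shape[1])))
sheet(["barz","capz","fixz"],"pics/sh1.png");sheet(["bars","caps","fixs"],"pics/sh2.png")
E
```

```text
16
(array([208., 299.]), 455.75030517578125, 282.3587646484375, 173.62258911132812, 44.793243408203125, 162.5715103149414)
(array([436., 282.]), 505.9035339355469, -362.0986633300781, 126.07656860351562, 45.70980453491211, 170.50462341308594)
(array([289., 257.]), 576.7667236328125, 54.17369079589844, 223.43008422851562, 123.48589324951172, 96.82767915725708)
25
(array([208., 299.]), 455.2135009765625, 280.4632568359375, 172.59446716308594, 44.5279541015625, 162.5715103149414)
(array([436., 282.]), 505.0697326660156, -360.1780700683594, 125.33001708984375, 45.43914794921875, 170.50462341308594)
(array([289., 257.]), 575.5133056640625, 53.6293830871582, 222.10704040527344, 122.75470733642578, 96.82767152786255)
30
(array([208., 299.]), 454.91522216796875, 279.41021728515625, 172.02330017089844, 44.38064956665039, 162.57149505615234)
(array([436., 282.]), 504.6065368652344, -359.1109924316406, 124.9152603149414, 45.28876876831055, 170.504638671875)
(array([289., 257.]), 574.8169555664062, 53.326995849609375, 221.37208557128906, 122.34848022460938, 96.82770347595215)
(300, 931, 3)
(300, 1130, 3)
```

View pics/sh1.png

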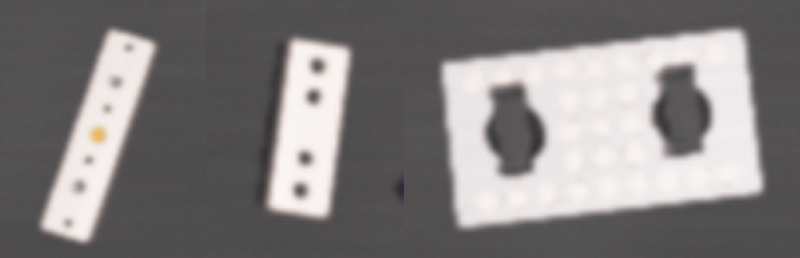

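View pics/sh2.png

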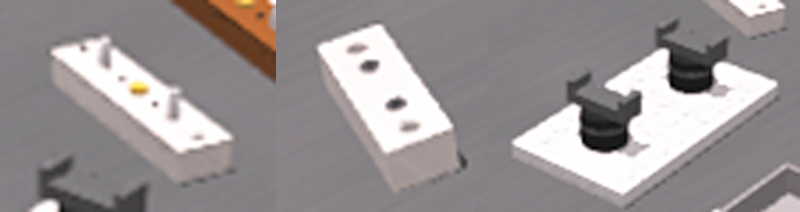

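Run:
```python
from plant import env
from h import *
c=env.camera("top"); im=c["img"]; hsv=cv2.cvtColor(im,cv2.COLOR_RGB2HSV); g=cv2.cvtColor(im,cv2.COLOR_RGB2GRAY).astype(float)
o=env.observe(); A=R.from_quat(o["eef_rot"]).as_matrix(); print("tool axes cols\n",A.round(3))
def wc(w,x0,y0):
    yy,xx=np.mgrid[:w.shape[0],:w.shape[1]]; return np.array([(w*xx).sum()/w.sum()+x0,(w*yy).sum()/w.sum()+y0])
# plunger
def pl(c,x0,y0,x1,y1):
    s=cv2.cvtColor(c["img"],cv2.COLOR_RGB2HSV)[y0:y1,x0:x1,1].astype(float); return wc(np.clip(s-60,0,None),x0,y0)
u=pl(c,195,285,222,312); print("plunger",u,plane(c,u,30))
# holes cap: dark dots inside
def dots(c,x0,y0,x1,y1,z,thr):
    g=cv2.cvtColor(c["img"],cv2.COLOR_RGB2GRAY)[y0:y1,x0:x1].astype(float)
    m=(g>130).astype(np.uint8)
    k,_=cv2.findContours(m,cv2.RETR_EXTERNAL,cv2.CHAIN_APPROX_NONE); k=max(k,key=cv2.contourArea)
    f=np.zeros_like(m); cv2.drawContours(f,[k],-1,1,-1); f=cv2.erode(f,np.ones((3,3)))
    w=np.clip(thr-g,0,None)*f
    n,l=cv2.connectedComponents((w>0).astype(np.uint8))
    for i in range(1,n):
        q=wc(w*(l==i),x0,y0); print("dot",q.round(2),(l==i).sum(),(w*(l==i)).sum().round(),plane(c,q,z).round(1))
dots(c,415,250,455,312,30,190)
dots(c,185,262,232,335,25,200)
# fixture dark saddles, at cheek tops z=70
sub=im[225:290,245:335]; gs=cv2.cvtColor(sub,cv2.COLOR_RGB2GRAY)
m=(gs<130).astype(np.uint8); n,l,st,ce=cv2.connectedComponentsWithStats(m)
for i in range(1,n):
    x,y,w,h,a=st[i]
    if x>0 and y>0 and x+w<90 and y+h<65 and a>50: print("sad",ce[i]+[245,225],a,plane(c,ce[i]+[245,225],60).round(1),plane(c,[[x+w/2-.5+245,y-.5+225],[x+w/2-.5+245,y+h-.5+225]],70).round(1))
s=env.camera("scene")
us=pl(s,355,190,380,205); print("scene plunger",us,plane(s,us,30))
dots(s,150,278,197,328,30,150)
```

```text
tool axes cols
 [[-0.    -0.969  0.247]
 [-0.001  0.247  0.969]
 [-1.     0.    -0.001]]
plunger [208.03576751 298.70044709] [[455.27410846 280.08987482  30.        ]]
dot [437.73 266.14] 14 564.0 [[ 549.  -366.5   30. ]]
dot [436.72 273.91] 12 535.0 [[ 526.9 -362.9   30. ]]
dot [434.6  289.42] 12 509.0 [[ 483.1 -355.6   30. ]]
dot [433.38 297.54] 12 581.0 [[ 460.4 -351.4   30. ]]
dot [217.04 273.39] 6 75.0 [[527.2 258.1  25. ]]
dot [213.34 283.39] 11 197.0 [[498.8 267.6  25. ]]
dot [210.72 291.19] 3 58.0 [[476.7 274.3  25. ]]
dot [208.2  298.91] 8 46.0 [[455.  280.7  25. ]]
dot [205.41 306.23] 5 86.0 [[434.4 287.8  25. ]]
dot [202.73 313.83] 12 263.0 [[413.2 294.6  25. ]]
dot [199.42 324.44] 4 80.0 [[383.7 302.8  25. ]]
sad [309.5371179  252.64628821] 229 [[582.2  -4.6  60. ]] [[611.9  -4.5  70. ]
 [550.5  -4.9  70. ]]
sad [267.38666667 257.58222222] 225 [[568.  112.5  60. ]] [[597.6 111.7  70. ]
 [536.4 110.6  70. ]]
scene plunger [367.21258907 195.39904988] [[460.2746397  276.72430723  30.        ]]
dot [180.19 284.53] 388 6947.0 [[ 468.5 -325.1   30. ]]
dot [150. 288.] 1 19.0 [[ 433.9 -379.1   30. ]]
dot [167.1 288. ] 4 20.0 [[ 459.9 -352.1   30. ]]
dot [150.5 293. ] 2 34.0 [[ 451.1 -386.8   30. ]]
dot [170.98 293.01] 13 552.0 [[ 481.8 -354.9   30. ]]
dot [159.26 314.9 ] 535 9118.0 [[ 530.4 -408.6   30. ]]
dot [178.36 303.85] 13 618.0 [[ 525.6 -362.4   30. ]]
dot [181.75 310.75] 5 24.0 [[ 550.2 -368.9   30. ]]
dot [185. 315.] 1 2.0 [[ 566.5 -371.1   30. ]]
dot [180. 317.] 1 1.0 [[ 565.1 -381.5   30. ]]
dot [182.2 316. ] 2 5.0 [[ 565.4 -376.7   30. ]]
dot [191.95 325.49] 32 603.0 [[ 603.9 -377.8   30. ]]
```

Run:
```python
from plant import env
from h import *
for n,(x,y,w,h),f in(("scene",(290,205,100,70),8),("top",(245,228,90,60),8)):
    c=env.camera(n); im=cv2.resize(c["img"][y:y+h,x:x+w,::-1],None,fx=f,fy=f,interpolation=cv2.INTER_CUBIC)
    im=np.clip(im.astype(float)*(1.8 if n=="scene" else 1.6),0,255).astype(np.uint8)
    C=np.array([577.0,54.5]); a=np.deg2rad(96.9); ex=np.array([np.cos(a),np.sin(a)]); ey=np.array([-ex[1],ex[0]])
    for sx in(-60,60):
      for sy in(-31,-23,23,31):
        P=[[*(C+ex*(sx+d)+ey*sy),70] for d in(-12,12)]
        p=(proj(c,P)-[x,y]+.5)*f
        cv2.line(im,tuple(p[0].astype(int)),tuple(p[1].astype(int)),(0,0,255),1)
    P=[[*(C+ex*u*110+ey*v*60),16] for u,v in((1,1),(1,-1),(-1,-1),(-1,1))]
    p=((proj(c,P)-[x,y]+.5)*f).astype(int); cv2.polylines(im,[p],True,(255,0,0),1)
    cv2.imwrite(f"pics/ov_{n}.png",im)
```

```text
(no output)
```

View pics/ov_scene.png

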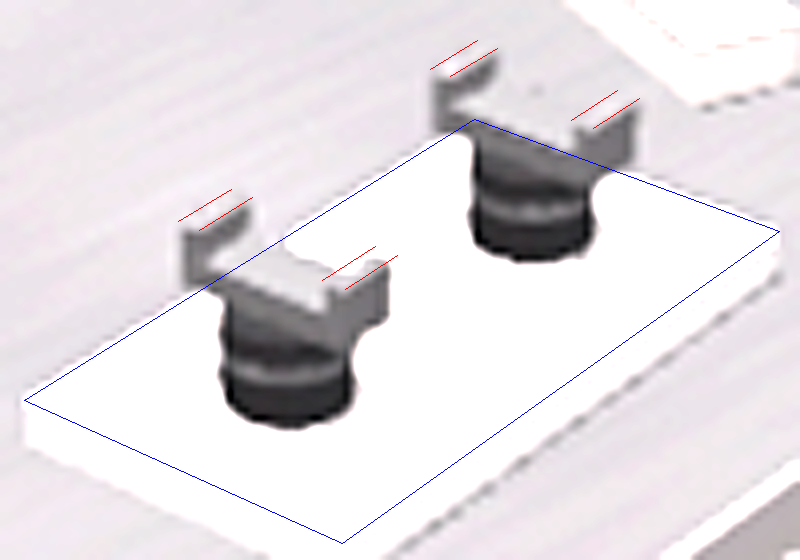

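View pics/ov_top.png

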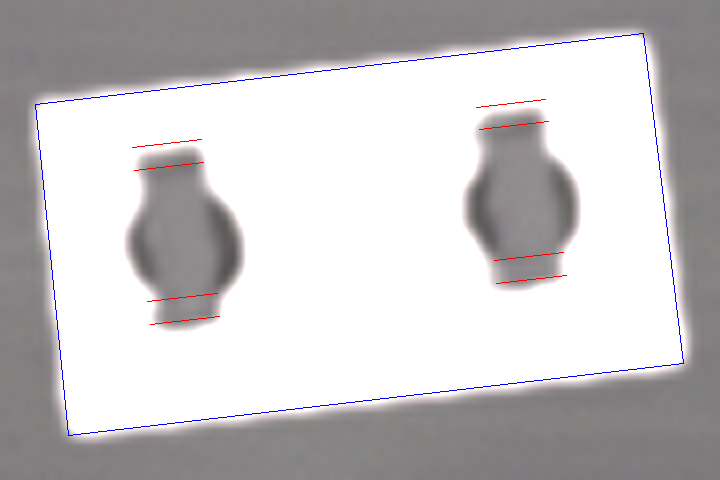

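Run:
```python
from plant import env
from h import *
from scipy.optimize import least_squares
t=env.camera("top"); s=env.camera("scene")
P0=np.array([577,54.5,70.]); pt=proj(t,P0)[0]+[.06,.96]; ps=proj(s,P0)[0]+[.25,1.4]
f=lambda P:np.r_[proj(t,P)[0]-pt,proj(s,P)[0]-ps]
r=least_squares(f,P0); print(r.x,r.fun)
print(plane(t,pt,70),plane(s,ps,70))
# finger/TCP check: none; cap hole scene
print(proj(s,[[455.3,280.3,30],[455.3,280.3,25]]),proj(s,[504.7,-359,30]))
```

```text
[575.75983872  55.44952801  65.15853021] [-0.30149387 -0.26732421 -0.34327165  0.05520467]
[[574.32327006  54.30056258  70.        ]] [[582.21995965  50.06439853  70.        ]]
[[366.75734134 194.46859807]
 [366.71279561 196.05516234]] [[174.71567406 298.62831377]]
```

drive_tool --commands "0 -0.372 -0.265 0.5 0 0 0;0 -0.372 -0.265 0.5 0 0 0;0 -0.372 -0.265 0.5 0 0 0;0 -0.372 -0.265 0.5 0 0 0;0 -0.372 -0.265 0.5 0 0 0;0 -0.372 -0.265 0.5 0 0 0;0 -0.372 -0.265 0.5 0 0 0;0.13 -0.372 -0.265 0.5 0 0 0;0.13 -0.372 -0.265 0.5 0 0 0;0.13 -0.372 -0.265 0.5 0 0 0;0.13 -0.372 -0.265 0.5 0 0 0;0.13 -0.372 -0.265 0.5 0 0 0;0.13 -0.372 -0.265 0.5 0 0 0" --newtons 60

```text
clock: 2.12
position: [457.0, 282.2, 112.1]
eef_rot: [-0.42, 0.568, 0.419, 0.571]
ft_force: [-0.4, 0.7, -0.1]
opening: 85.6
```

```bash
cat >> h.py <<'E'
def goal(o,xy,z,ang):
    "shift in tool axes and turn (units) to reach xy,z with jaw axis (tool z) along ang deg (mod 180), tool down"
    A=R.from_quat(o["eef_rot"]).as_matrix(); d=np.r_[xy,z]-o["position"]
    cur=np.rad2deg(np.arctan2(A[1,2],A[0,2])); t=(ang-cur+90)%180-90
    # full target orientation: x down, z at cur+t
    b=np.deg2rad(cur+t); Z=np.array([np.cos(b),np.sin(b),0]); X=np.array([0,0,-1.]); T=np.c_[X,np.cross(Z,X),Z]
    rv=R.from_matrix(A.T@T).as_rotvec(degrees=True)/6
    print("pos",o["position"].round(1),"jaw",cur.round(2),"shift",(A.T@d/1000).round(4),"turn",rv.round(3),"F",o["ft_force"].round(1),"open",round(o["opening"],1),"t",o["clock"],"q",o["joint_positions"].round(2))
E
python3 - <<'E'
from plant import env
from h import *
goal(env.observe(),[455.3,280.3],11,72.7)
E
```

```text
pos [457.  282.2 112.1] jaw 72.73 shift [ 0.1011  0.0014 -0.0026] turn [0.006 0.03  0.033] F [-0.4  0.7 -0.1] open 85.6 t 2.125 q [ 0.45 -0.01  2.02 -0.    1.13 -0.82]
```

drive_tool --commands "0.05 0.0015 -0.0025 0 0 0 0;0.09 0.0015 -0.0025 0 0 0 0;0.101 0.0015 -0.0025 0 0 0 0;0.101 0.0015 -0.0025 0 0 0 0;0.101 0.0015 -0.0025 0 0 0 0;0.101 0.0015 -0.0025 0 0 0 255;0.101 0.0015 -0.0025 0 0 0 255;0.101 0.0015 -0.0025 0 0 0 255;0.101 0.0015 -0.0025 0 0 0 255;0.101 0.0015 -0.0025 0 0 0 255;0.101 0.0015 -0.0025 0 0 0 255;0.101 0.0015 -0.0025 0 0 0 255;0.101 0.0015 -0.0025 0 0 0 255"

```text
clock: 3.75
position: [455.7, 280.6, 12.0]
eef_rot: [-0.42, 0.568, 0.419, 0.571]
ft_force: [-1.0, -1.4, 5.1]
opening: 38.5
```

drive_tool --commands "-0.03 0 0 0 0 0 255;-0.08 0 0 0 0 0 255;-0.14 0 0 0 0 0 255;-0.14 0 0 0 0 0 255;-0.14 0 0 0 0 0 255;-0.14 0 0 0 0 0 255"

```text
clock: 4.5
position: [453.0, 279.3, 148.3]
eef_rot: [-0.419, 0.57, 0.419, 0.569]
ft_force: [0.2, 0.6, -5.8]
opening: 38.5
```

Run:
```python
from plant import env
from h import *
goal(env.observe(),[575.5,54.4],150,6.9)
s=env.camera("scene"); cv2.imwrite("pics/s1.png",s["img"][:,:,::-1])
```

```text
pos [453.  279.3 148.3] jaw 72.74 shift [-0.0017 -0.1838 -0.1784] turn [10.973 -0.012 -0.   ] F [ 0.2  0.6 -5.8] open 38.5 t 4.5 q [ 0.45 -0.06  2.   -0.    1.21 -0.82]
```

View pics/s1.png

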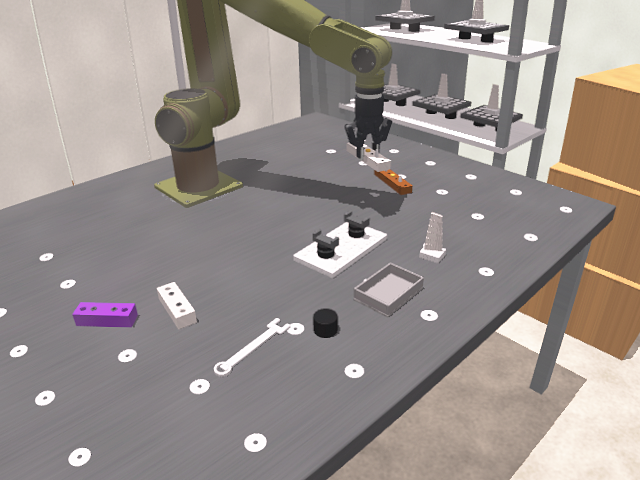

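drive_tool --commands "0 -0.184 -0.178 10.97 0 0 255;0 -0.184 -0.178 10.97 0 0 255;0 -0.184 -0.178 10.97 0 0 255;0 -0.184 -0.178 10.97 0 0 255;0 -0.184 -0.178 10.97 0 0 255;0 -0.184 -0.178 10.97 0 0 255;0 -0.184 -0.178 10.97 0 0 255;0 -0.184 -0.178 10.97 0 0 255;0 -0.184 -0.178 10.97 0 0 255;0 -0.184 -0.178 10.97 0 0 255"

```text
clock: 5.8
position: [576.0, 55.1, 148.7]
eef_rot: [-0.043, 0.706, 0.043, 0.706]
ft_force: [0.2, -1.0, -5.1]
opening: 38.9
```

Run:
```python
from plant import env
from h import *
goal(env.observe(),[575.5,54.4],100,6.9)
```

```text
pos [576.   55.1 148.7] jaw 6.99 shift [ 0.0487 -0.0006 -0.0006] turn [ 0.015 -0.004  0.005] F [ 0.2 -1.  -5.1] open 38.9 t 5.8 q [ 0.    0.04  1.89 -0.    1.21 -0.12]
```

drive_tool --commands "0.03 -0.0005 -0.0005 0 0 0 255;0.053 -0.0005 -0.0005 0 0 0 255;0.053 -0.0005 -0.0005 0 0 0 255;0.053 -0.0005 -0.0005 0 0 0 255;0.053 -0.0005 -0.0005 0 0 0 255"

```text
clock: 6.42
position: [576.8, 54.5, 97.4]
eef_rot: [-0.043, 0.705, 0.043, 0.707]
ft_force: [0.3, -0.1, -3.9]
opening: 38.3
```

```bash
cat > look.py <<'E'
from plant import env
from h import *
import sys
def look(tag):
    for n,(x,y,w,h),f in(("scene",(280,185,125,90),6),("top",(230,215,120,80),6)):
        c=env.camera(n); im=cv2.resize(c["img"][y:y+h,x:x+w,::-1],None,fx=f,fy=f,interpolation=cv2.INTER_CUBIC)
        cv2.imwrite(f"pics/{tag}_{n}.png",np.clip(im.astype(float)*(1.5 if n=="scene" else 1),0,255).astype(np.uint8))
E
python3 - <<'E'
from look import *
goal(env.observe(),[575.5,54.4],72,6.9); look("a")
E
```

```text
pos [576.8  54.5  97.4] jaw 7.0 shift [ 0.0254  0.0001 -0.0013] turn [0.016 0.024 0.008] F [ 0.3 -0.1 -3.9] open 38.3 t 6.425 q [ 0.    0.1   1.93 -0.    1.11 -0.12]
```

View pics/a_scene.png

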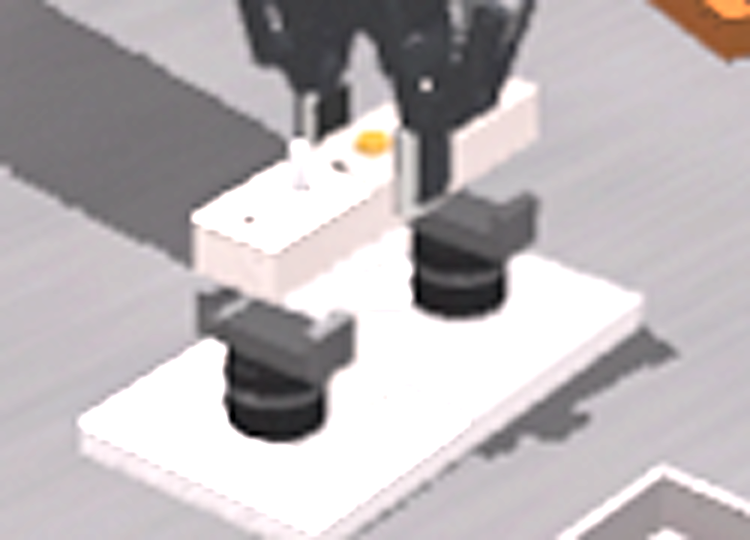

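View pics/a_top.png

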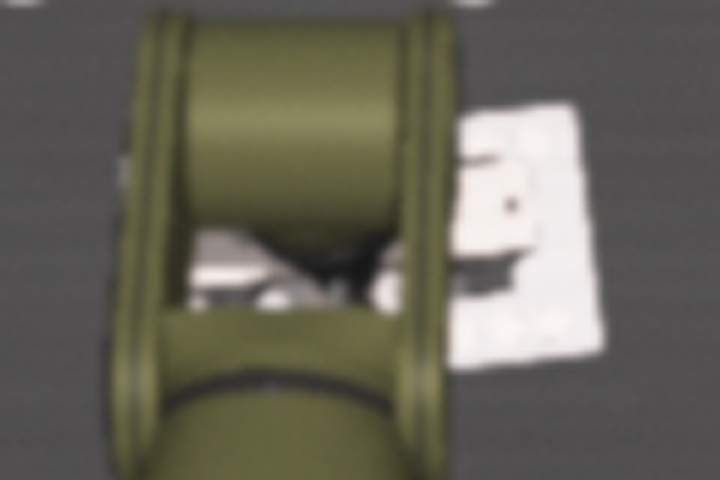

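Run:
```python
from look import *
c=env.camera("top"); g=cv2.cvtColor(c["img"],cv2.COLOR_RGB2GRAY)
for x in(308,310,312,314): print(x,list(enumerate(g[236:270,x],236)))
print(proj(c,[[576.8,54.5,109.5]]))
s=env.camera("scene"); 
# saddle/bar in scene: predicted bar top-face corners if centred on TCP
a=np.deg2rad(97); ex=np.array([np.cos(a),np.sin(a)]); ey=np.array([-ex[1],ex[0]]); C=np.array([576.8,54.5])
for u,v in((-85,20),(-85,-20),(85,-20)): print(u,v,((proj(s,[*(C+ex*u+ey*v),110.4])[0]-[280,185]+.5)*6).round(),((proj(c,[*(C+ex*u+ey*v),110.4])[0]-[230,215]+.5)*6).round())
```

```text
308 [(236, np.uint8(232)), (237, np.uint8(236)), (238, np.uint8(238)), (239, np.uint8(237)), (240, np.uint8(224)), (241, np.uint8(175)), (242, np.uint8(171)), (243, np.uint8(222)), (244, np.uint8(236)), (245, np.uint8(238)), (246, np.uint8(238)), (247, np.uint8(239)), (248, np.uint8(239)), (249, np.uint8(240)), (250, np.uint8(239)), (251, np.uint8(239)), (252, np.uint8(240)), (253, np.uint8(242)), (254, np.uint8(242)), (255, np.uint8(241)), (256, np.uint8(229)), (257, np.uint8(170)), (258, np.uint8(103)), (259, np.uint8(81)), (260, np.uint8(80)), (261, np.uint8(89)), (262, np.uint8(92)), (263, np.uint8(102)), (264, np.uint8(160)), (265, np.uint8(220)), (266, np.uint8(236)), (267, np.uint8(240)), (268, np.uint8(242)), (269, np.uint8(244))]
310 [(236, np.uint8(238)), (237, np.uint8(241)), (238, np.uint8(243)), (239, np.uint8(239)), (240, np.uint8(217)), (241, np.uint8(166)), (242, np.uint8(179)), (243, np.uint8(227)), (244, np.uint8(238)), (245, np.uint8(240)), (246, np.uint8(240)), (247, np.uint8(241)), (248, np.uint8(242)), (249, np.uint8(241)), (250, np.uint8(240)), (251, np.uint8(2
[... 1320 characters left out ...]
240)), (244, np.uint8(240)), (245, np.uint8(240)), (246, np.uint8(240)), (247, np.uint8(232)), (248, np.uint8(199)), (249, np.uint8(182)), (250, np.uint8(213)), (251, np.uint8(235)), (252, np.uint8(241)), (253, np.uint8(242)), (254, np.uint8(242)), (255, np.uint8(235)), (256, np.uint8(204)), (257, np.uint8(138)), (258, np.uint8(96)), (259, np.uint8(99)), (260, np.uint8(109)), (261, np.uint8(108)), (262, np.uint8(117)), (263, np.uint8(168)), (264, np.uint8(222)), (265, np.uint8(236)), (266, np.uint8(240)), (267, np.uint8(243)), (268, np.uint8(245)), (269, np.uint8(246))]
[[287.16550421 251.89419187]]
-85 20 [190. 216.] [540. 246.]
-85 -20 [273. 248.] [529. 158.]
85 -20 [538.  86.] [153. 203.]
```

Run:
```python
from look import *
c=env.camera("top")
for n,r,z in(("bar near low",257.4,85.4),("bar near top",257.4,110.4),("bar far top",242.3,110.4),("sad near",264,70),("sad near60",264,60),("sad far",240.3,70)):
    print(n,plane(c,[310,r],z)[0].round(1))
```

```text
bar near low [565.4  -6.5  85.4]
bar near top [561.9  -7.  110.4]
bar far top [603.   -6.8 110.4]
sad near [549.2  -6.2  70. ]
sad near60 [550.4  -6.   60. ]
sad far [615.3  -5.9  70. ]
```

drive_tool --commands "0.01 0 -0.0005 0 0 0 255;0.016 0 -0.0005 0 0 0 255;0.02 0 -0.0005 0 0 0 255;0.02 0 -0.0005 0 0 0 255"

```text
clock: 7.18
position: [574.9, 54.4, 75.4]
eef_rot: [-0.043, 0.706, 0.043, 0.705]
ft_force: [-0.3, -0.3, -4.6]
opening: 38.6
```

Run:
```python
from look import *
goal(env.observe(),[575.5,54.4],72,6.9); look("b")
```

```text
pos [574.9  54.4  75.4] jaw 6.99 shift [ 0.0034 -0.      0.0006] turn [ 0.015 -0.009  0.004] F [-0.3 -0.3 -4.6] open 38.6 t 7.175 q [ 0.    0.12  1.94 -0.    1.08 -0.12]
```

View pics/b_scene.png

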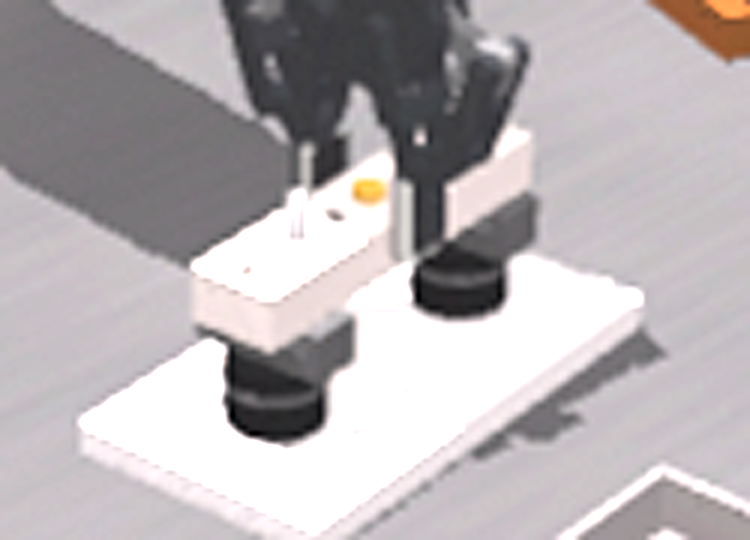

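View pics/b_top.png

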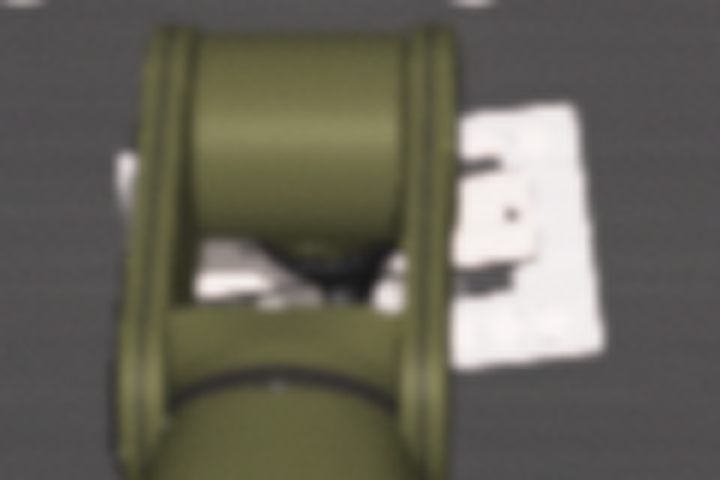

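drive_tool --commands "0.002 0 0.0005 0 0 0 255;0.004 0 0.0005 0 0 0 255;0.004 0 0.0005 0 0 0 255"

```text
clock: 7.65
position: [576.1, 54.5, 72.3]
eef_rot: [-0.043, 0.705, 0.043, 0.706]
ft_force: [0.6, 0.2, -4.8]
opening: 39.0
```

drive_tool --commands "0.001 0 0 0 0 0 255;0.002 0 0 0 0 0 255;0.002 0 0 0 0 0 255"

```text
clock: 8.02
position: [576.2, 54.5, 72.0]
eef_rot: [-0.043, 0.706, 0.043, 0.706]
ft_force: [-6.3, 0.2, 6.7]
opening: 39.0
```

drive_tool --commands "0 0 0 0 0 0 100;0 0 0 0 0 0 80;0 0 0 0 0 0 60;0 0 0 0 0 0 60;-0.04 0 0 0 0 0 30;-0.09 0 0 0 0 0 0;-0.14 0 0 0 0 0 0;-0.14 0 0 0 0 0 0;-0.14 0 0 0 0 0 0"

```text
clock: 9.15
position: [575.8, 54.6, 211.5]
eef_rot: [-0.043, 0.706, 0.043, 0.706]
ft_force: [-1.1, -0.8, -0.9]
opening: 85.3
```

Run:
```python
from look import *
goal(env.observe(),[504.7,-359],150,-9.7+90); look("c")
```

```text
pos [575.8  54.6 211.5] jaw 6.99 shift [ 0.0618 -0.4018 -0.121 ] turn [-1.2218e+01 -6.0000e-03  4.0000e-03] F [-1.1 -0.8 -0.9] open 85.3 t 9.15 q [ 0.   -0.01  1.84 -0.    1.31 -0.12]
```

View pics/c_scene.png

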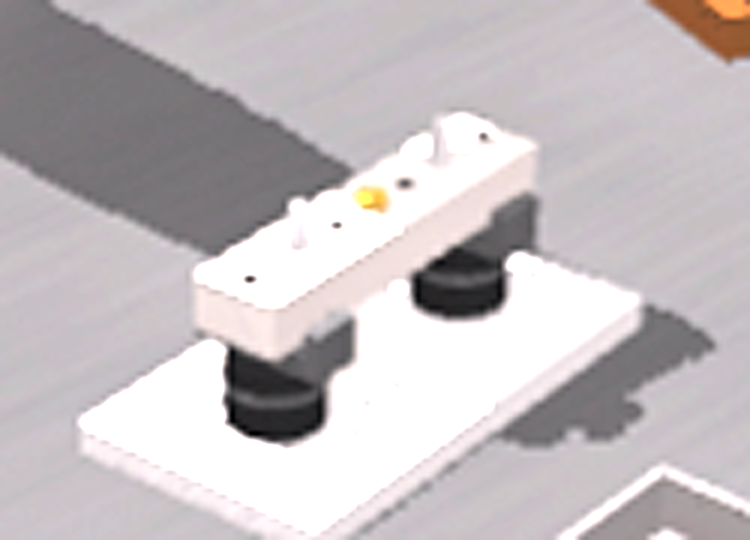

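drive_tool --commands "0 -0.402 -0.121 -12.22 0 0 0;0 -0.402 -0.121 -12.22 0 0 0;0 -0.402 -0.121 -12.22 0 0 0;0 -0.402 -0.121 -12.22 0 0 0;0 -0.402 -0.121 -12.22 0 0 0;0 -0.402 -0.121 -12.22 0 0 0;0.06 -0.402 -0.121 -12.22 0 0 0;0.11 -0.402 -0.121 -12.22 0 0 0;0.11 -0.402 -0.121 -12.22 0 0 0;0.11 -0.402 -0.121 -12.22 0 0 0;0.11 -0.402 -0.121 -12.22 0 0 0;0.11 -0.402 -0.121 -12.22 0 0 0"

```text
clock: 10.75
position: [505.1, -359.4, 103.0]
eef_rot: [-0.457, 0.541, 0.455, 0.539]
ft_force: [0.2, 0.6, -0.6]
opening: 85.5
```

Run:
```python
from look import *
goal(env.observe(),[504.7,-359],12,-9.7+90)
# where the bar now is, from the top view with arm away
c=env.camera("top"); cv2.imwrite("pics/t3.png",c["img"][200:320,200:360][:,:,::-1].repeat(5,0).repeat(5,1))
s=cv2.cvtColor(c["img"],cv2.COLOR_RGB2HSV)[:,:,1].astype(float); w=np.zeros_like(s); w[238:275,270:310]=np.clip(s[238:275,270:310]-60,0,None)
yy,xx=np.mgrid[:480,:640]; u=[(w*xx).sum()/w.sum(),(w*yy).sum()/w.sum()]
print(u,w.sum(),plane(c,u,89.5))
```

```text
pos [ 505.1 -359.4  103. ] jaw 80.38 shift [0.091  0.0006 0.0006] turn [ 0.013 -0.032  0.007] F [ 0.2  0.6 -0.6] open 85.5 t 10.75 q [-0.7   0.18  1.83 -0.    1.13 -2.11]
[np.float64(287.4756671899529), np.float64(253.30298273155415)] 637.0 [[575.88990425  54.89772302  89.5       ]]
```

View pics/t3.png

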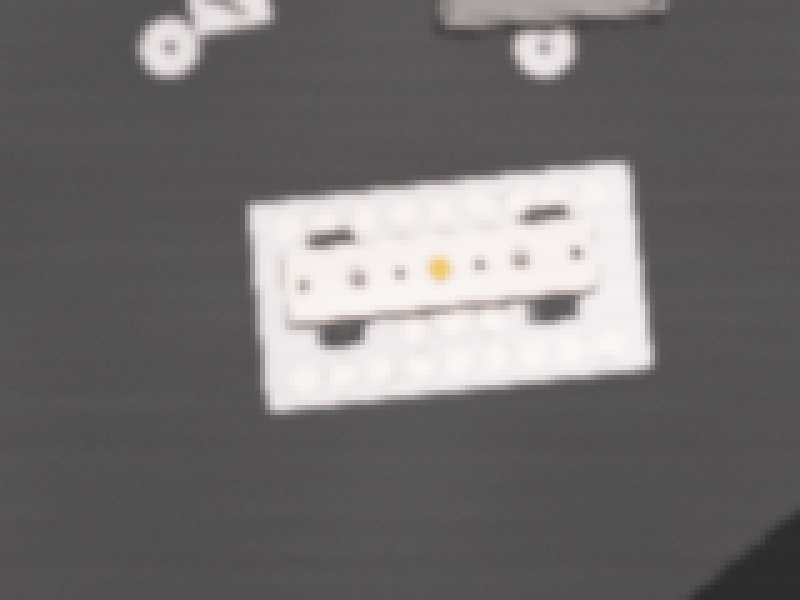

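drive_tool --commands "0.05 0.0005 0.0005 0 0 0 0;0.08 0.0005 0.0005 0 0 0 0;0.091 0.0005 0.0005 0 0 0 0;0.091 0.0005 0.0005 0 0 0 0;0.091 0.0005 0.0005 0 0 0 0;0.091 0.0005 0.0005 0 0 0 255;0.091 0.0005 0.0005 0 0 0 255;0.091 0.0005 0.0005 0 0 0 255;0.091 0.0005 0.0005 0 0 0 255;0.091 0.0005 0.0005 0 0 0 255;0.091 0.0005 0.0005 0 0 0 255;0.091 0.0005 0.0005 0 0 0 255" --newtons 70

```text
clock: 12.3
position: [505.0, -359.6, 12.7]
eef_rot: [-0.458, 0.541, 0.455, 0.539]
ft_force: [0.8, -0.2, 5.2]
opening: 38.9
```

drive_tool --commands "-0.03 0 0 0 0 0 255;-0.08 0 0 0 0 0 255;-0.14 0 0 0 0 0 255;-0.15 0 0 0 0 0 255;-0.15 0 0 0 0 0 255;-0.15 0 0 0 0 0 255"

```text
clock: 13.05
position: [503.2, -357.5, 158.5]
eef_rot: [-0.455, 0.541, 0.457, 0.539]
ft_force: [-0.5, -0.2, -5.0]
opening: 38.7
```

Run:
```python
from look import *
goal(env.observe(),[576,54.7],160,7.0)
s=env.camera("scene"); cv2.imwrite("pics/s4.png",s["img"][:,:,::-1])
```

```text
pos [ 503.2 -357.5  158.5] jaw 80.37 shift [-0.0017 -0.0028  0.4186] turn [12.228 -0.03  -0.031] F [-0.5 -0.2 -5. ] open 38.7 t 13.05 q [-0.7   0.12  1.8  -0.    1.23 -2.11]
```

View pics/s4.png

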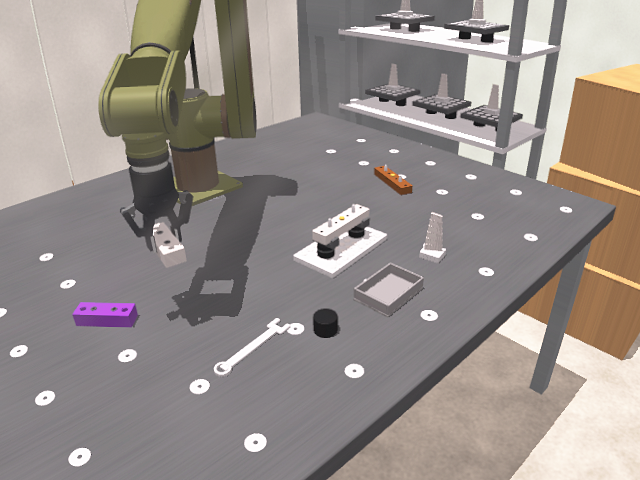

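drive_tool --commands "0 -0.003 0.419 12.23 0 0 255;0 -0.003 0.419 12.23 0 0 255;0 -0.003 0.419 12.23 0 0 255;0 -0.003 0.419 12.23 0 0 255;0 -0.003 0.419 12.23 0 0 255;0 -0.003 0.419 12.23 0 0 255;0 -0.003 0.419 12.23 0 0 255;0 -0.003 0.419 12.23 0 0 255;0 -0.003 0.419 12.23 0 0 255;0 -0.003 0.419 12.23 0 0 255;0 -0.003 0.419 12.23 0 0 255;0 -0.003 0.419 12.23 0 0 255"

```text
clock: 14.6
position: [576.3, 54.2, 158.3]
eef_rot: [-0.043, 0.707, 0.043, 0.704]
ft_force: [-0.4, 0.7, -3.5]
opening: 38.6
```

Run:
```python
from look import *
for i in range(3): goal(env.observe(),[576,54.7],124,7.0)
```

```text
pos [576.3  54.2 158.3] jaw 6.93 shift [ 0.0343  0.0005 -0.0001] turn [-0.012 -0.039 -0.006] F [-0.4  0.7 -3.5] open 38.6 t 14.6 q [ 0.    0.03  1.88  0.    1.23 -0.12]
pos [576.3  54.2 158.3] jaw 6.93 shift [ 0.0343  0.0005 -0.0001] turn [-0.012 -0.039 -0.006] F [-0.4  0.7 -3.5] open 38.6 t 14.6 q [ 0.    0.03  1.88  0.    1.23 -0.12]
pos [576.3  54.2 158.3] jaw 6.93 shift [ 0.0343  0.0005 -0.0001] turn [-0.012 -0.039 -0.006] F [-0.4  0.7 -3.5] open 38.6 t 14.6 q [ 0.    0.03  1.88  0.    1.23 -0.12]
```

drive_tool --commands "0.02 0.0005 0 0 0 0 255;0.034 0.0005 0 0 0 0 255;0.034 0.0005 0 0 0 0 255;0.034 0.0005 0 0 0 0 255"

```text
clock: 15.1
position: [576.1, 54.7, 124.1]
eef_rot: [-0.043, 0.707, 0.043, 0.704]
ft_force: [-0.5, 0.2, -3.5]
opening: 38.7
```

Run:
```python
from look import *
goal(env.observe(),[576,54.7],124,7.0); look("d")
```

```text
pos [576.1  54.7 124.1] jaw 6.93 shift [ 0.0001  0.     -0.0001] turn [-0.012 -0.042 -0.006] F [-0.5  0.2 -3.5] open 38.7 t 15.1 q [ 0.    0.07  1.91  0.    1.17 -0.12]
```

View pics/d_scene.png

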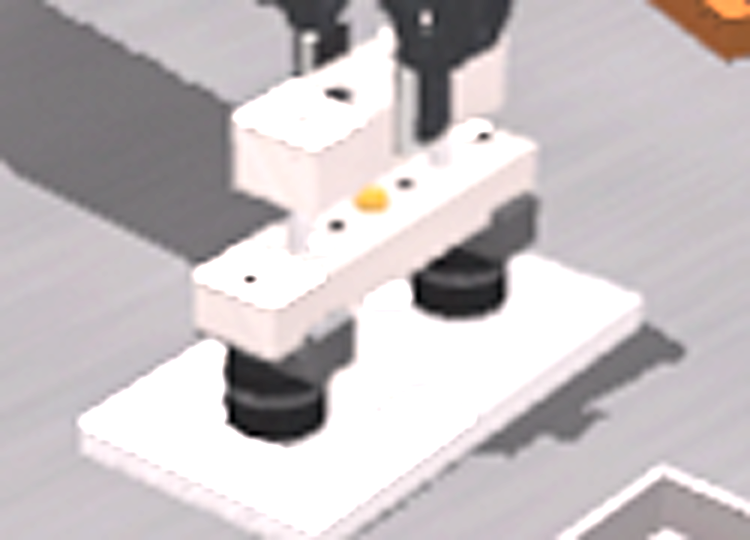

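View pics/d_top.png

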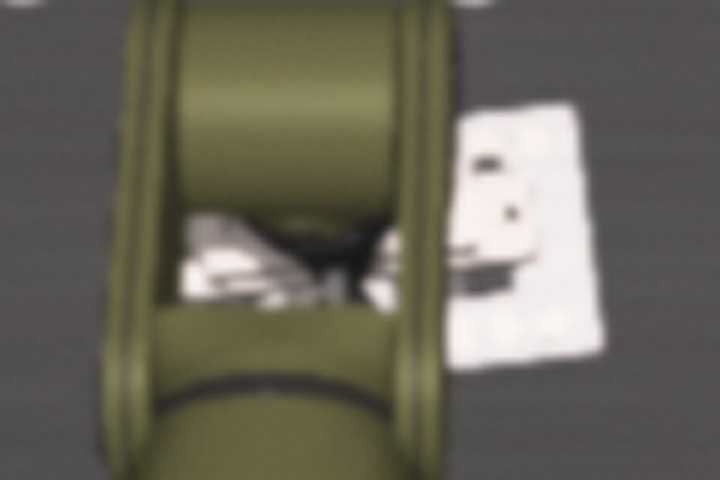

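Run:
```python
from look import *
s=env.camera("scene")
a=np.deg2rad(97); ex=np.array([np.cos(a),np.sin(a)]); ey=np.array([-ex[1],ex[0]]); C=np.array([576,54.6])
P=lambda u,v,z:((proj(s,[*(C+ex*u+ey*v),z])[0]-[280,185]+.5)*6).round()
print("cap top L",P(-60,20,141.5),P(-60,-20,141.5),"bot",P(-60,20,111.5),P(-60,-20,111.5),"R",P(60,-20,141.5),P(60,-20,111.5))
print("bar L",P(-85,20,85),P(-85,-20,85),"R",P(85,-20,85),"plunger",P(0,0,89.5),"per mm",P(1,0,110)-P(0,0,110),(P(10,0,110)-P(0,0,110))/10)
```

```text
cap top L [230. 117.] [313. 147.] bot [232. 187.] [314. 218.] R [502.  37.] [501. 105.]
bar L [191. 274.] [272. 306.] R [535. 141.] plunger [369. 195.] per mm [ 2. -1.] [ 1.6 -0.9]
```

drive_tool --commands "0.006 0 0 0 0 0 255;0.011 0 0 0 0 0 255;0.015 0 0 0 0 0 255;0.015 0 0 0 0 0 255"

```text
clock: 15.75
position: [576.1, 54.7, 109.3]
eef_rot: [-0.043, 0.707, 0.043, 0.704]
ft_force: [0.2, 0.5, -3.5]
opening: 38.9
```

drive_tool --commands "0.002 0 0 0 0 0 255;0.004 0 0 0 0 0 255;0.005 0 0 0 0 0 255"

```text
clock: 16.12
position: [576.1, 54.7, 104.2]
eef_rot: [-0.043, 0.707, 0.043, 0.704]
ft_force: [-0.7, 0.1, -3.7]
opening: 38.8
```

Run:
```python
from look import *
o=env.observe();goal(o,[576,54.7],97,7.0); print(o["wrist_torque"].round(2)); look("e")
```

```text
pos [576.1  54.7 104.2] jaw 6.93 shift [ 0.0072  0.     -0.    ] turn [-0.012 -0.04  -0.005] F [-0.7  0.1 -3.7] open 38.8 t 16.125 q [ 0.    0.09  1.92  0.    1.13 -0.12]
[ 0.   -0.04 -0.04]
```

View pics/e_scene.png

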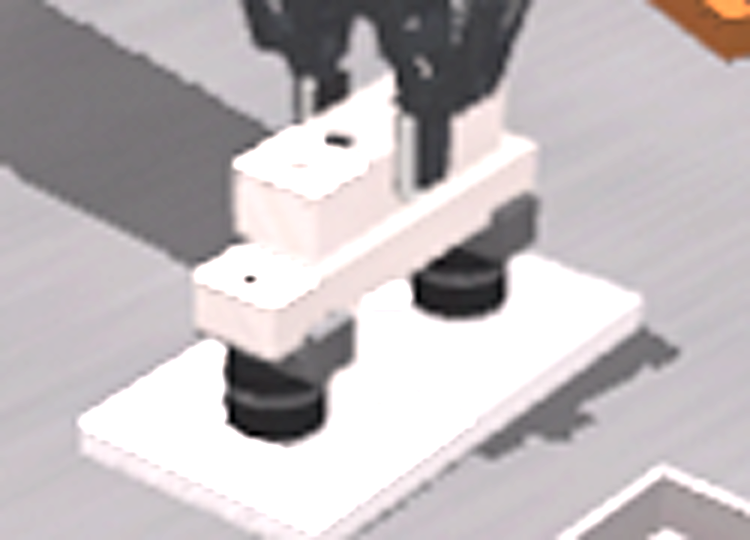

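drive_tool --commands "0.002 0 0 0 0 0 255;0.003 0 0 0 0 0 255;0.004 0 0 0 0 0 255;0.004 0 0 0 0 0 255"

```text
clock: 16.73
position: [576.4, 54.7, 100.9]
eef_rot: [-0.043, 0.707, 0.043, 0.705]
ft_force: [-1.5, 0.4, 3.1]
opening: 38.8
```

drive_tool --commands "0.001 0 0 0 0 0 255;0.002 0 0 0 0 0 255;0.003 0 0 0 0 0 255;0.003 0 0 0 0 0 255"

```text
clock: 17.23
position: [576.4, 54.7, 98.0]
eef_rot: [-0.043, 0.707, 0.043, 0.705]
ft_force: [-3.2, 0.3, 4.3]
opening: 38.6
```

drive_tool --commands "0.0005 0 0 0 0 0 255;0.001 0 0 0 0 0 255;0.001 0 0 0 0 0 255"

```text
clock: 17.6
position: [576.4, 54.7, 97.6]
eef_rot: [-0.043, 0.707, 0.043, 0.705]
ft_force: [-4.5, -0.1, 8.1]
opening: 38.5
```

drive_tool --commands "0.0005 0 0 0 0 0 255;0.001 0 0 0 0 0 255;0.001 0 0 0 0 0 255"

```text
clock: 17.98
position: [576.4, 54.8, 97.6]
eef_rot: [-0.043, 0.707, 0.043, 0.704]
ft_force: [-6.4, -0.5, 9.6]
opening: 38.5
```

drive_tool --commands "0.001 0 -0.0005 0 0 0 255;0.002 0 -0.0005 0 0 0 255;0.003 0 -0.0005 0 0 0 255;0.003 0 -0.0005 0 0 0 255"

```text
clock: 18.48
position: [576.4, 54.7, 97.6]
eef_rot: [-0.043, 0.707, 0.043, 0.705]
ft_force: [-10.2, 0.9, 17.1]
opening: 38.9
```

Run:
```python
from look import *
for i in range(2):
    o=env.observe();goal(o,[576,54.7],97,7.0); print(o["wrist_torque"].round(2)); env.camera("top")
look("f")
```

```text
pos [576.4  54.7  97.6] jaw 6.94 shift [ 0.0006  0.     -0.0004] turn [-0.01  -0.035 -0.002] F [-10.2   0.9  17.1] open 38.9 t 18.475 q [ 0.    0.1   1.93 -0.    1.12 -0.12]
[-0.09  1.77 -0.06]
pos [576.4  54.7  97.6] jaw 6.94 shift [ 0.0006  0.     -0.0004] turn [-0.01  -0.035 -0.002] F [-9.4 -0.7 17.6] open 38.7 t 18.525 q [ 0.    0.1   1.93 -0.    1.12 -0.12]
[-0.14  1.82 -0.05]
```

View pics/f_scene.png

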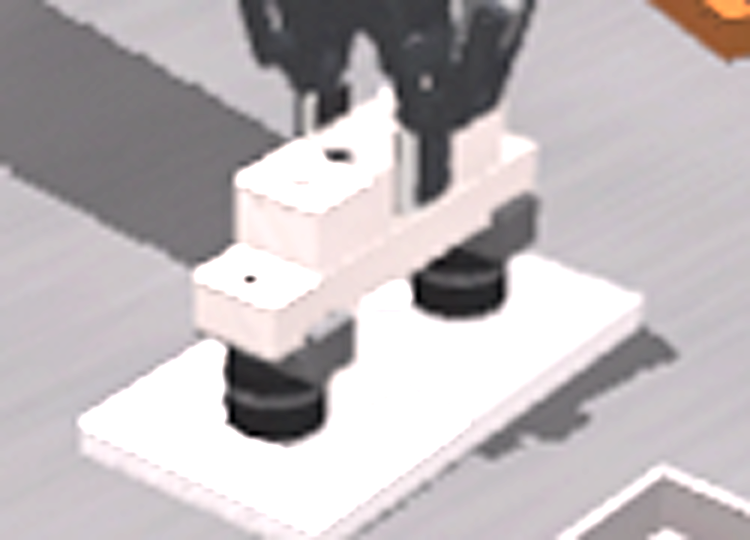

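Run:
```python
from look import *
s=env.camera("scene")
a=np.deg2rad(97); ex=np.array([np.cos(a),np.sin(a)]); ey=np.array([-ex[1],ex[0]]); C=np.array([576,54.6])
P=lambda u,v,z:((proj(s,[*(C+ex*u+ey*v),z])[0]-[280,185]+.5)*6).round(1)
for z in(115,120): print(z,P(-60,20,z),P(-60,-20,z))
print(P(-60,-20,85),P(-60,-20,90),P(-85,-20,85))
im=s["img"][205:245,305:345,::-1]; cv2.imwrite("pics/g.png",cv2.resize(im,None,fx=14,fy=14,interpolation=cv2.INTER_CUBIC))
goal(env.observe(),[576,54.7],97,7.0)
```

```text
115 [231.5 179.4] [313.6 210.2]
120 [231.2 167.7] [313.5 198.4]
[314.2 279.8] [314.1 268.3] [272.4 306.2]
pos [576.5  54.7  97.6] jaw 6.94 shift [ 0.0006  0.     -0.0005] turn [-0.01  -0.034 -0.002] F [-11.   -0.4  17.7] open 38.4 t 18.725 q [ 0.    0.1   1.93 -0.    1.12 -0.12]
```

View pics/g.png

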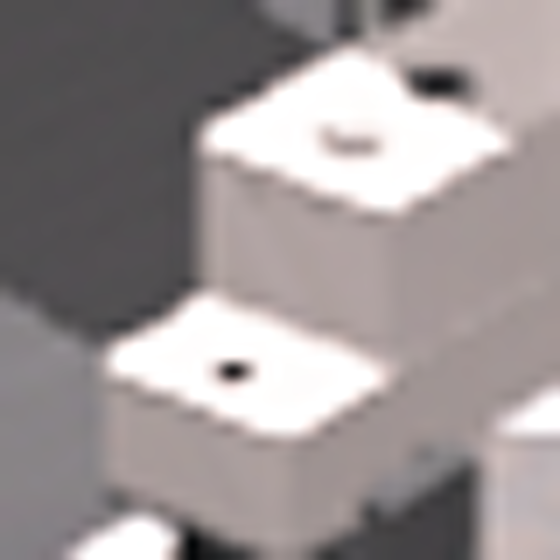

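The cap's lower corner (near crop pixel 390,360) meets the bar's top edge with no gap showing. The push is steady, so I'm handing in.

Run:
```python
from plant import env
print(env.sign_off())
o=env.observe(); print(o["position"],o["ft_force"],o["clock"])
```

```text
the job is handed in; nothing more can be done
None
the job is handed in; nothing more can be done
```

The bar is down in both saddles with its dowels up, and the cap is over the dowels and pressed shut. I handed the job in with the gripper still holding it, at about 18.7 s of the 61 s allowed.

**Bar:** After release, the top camera put its plunger at about (575.9, 54.9). My estimate of the seat from the top camera was about (575, 54), so it is roughly centred.

**Cap:** It went over both dowels with no rise in force. The spring plunger then pushed back until a firm stop at TCP z of about 97.6 mm, matching the 97.7 mm expected for a closed gap. The measured push at the end was steady at about 17–18 N upward on the tool, and the scene picture showed no gap between cap and bar.

**Checks that disagreed:**
- The two cameras differed by 4–8 mm on the fixture and on the bar's plunger. I relied on the top view and confirmed by contact.
- A sideways force of about 10–11 N built up as I pressed. A 0.5 mm correction did not relieve it, but nothing moved.

The blade, spare post, tray, wrench and the two look-alikes were not touched. I did not take a final wide picture to confirm where they stand.

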